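Set the pawl dial, then hold the idler block back past its ratchet click

TASK

On the gear-mesh fixture, first turn the dial knob until its pointer lines up with the long mark on the dial ring, which sets where the ratchet catches. Then push the sprung idler block straight back by its upright lug until the pawl clicks in behind the block's tooth, and a few millimetres further, so that the gripper and not the pawl carries the spring, and finish while still holding it there, with the dial still on its mark. Leave the loose parts lying around where they are.

Things in the scene. Friction and masses are not known exactly. Their poses are not given: they have to be found in the camera images.
- fixture: Fixed dark steel plate 255 x 260 x 12 mm flat on the bench. Frame: origin on the bench, z up, x = the way the idler block is pushed back (roughly away from the robot). Plate spans x -100 to 155, y -120 to 140 mm. Right front: idler block, grey spring housing behind it (52 mm high), fixed gear at x -2, y -80 (57 mm high). Left: dial housing 84 x 84 mm at x 30, y 90 mm.
- knob_grip (a point): Centre of the knob's grip, on its upright axis, 64.5 mm above the bench: a black bar 38 mm long, 12 mm wide, from 47.5 to 77.5 mm above the bench. The point's x runs along the bar to the pointer: pinch across y. Below: skirt of radius 22 mm, then the dial ring (radius 40 mm), top at 41 mm. It stays where it is left (friction about 0.06 N m).
- pointer_tip (a point): Tip of the knob's white pointer, 30 mm from the knob's axis, 44.5 mm above the bench. It turns with the knob.
- mark (a point): The one long, broad dark mark on the fixed aluminium dial ring (the other divisions, every 15 degrees, are short and fine), taken 30 mm from the knob's axis, 41 mm above the bench. The pointer is set when its tip lies over this point.
- dial_knob (a joint): Knob angle (rad), growing anticlockwise seen from above; 0 = pointer along the fixture's x. Range -2.2 to 1.4. It starts 0.5 to 1.5 rad clockwise of the mark. Through a lead screw it shifts the pawl along the fixture's x by 6 mm per rad.
- lug (a point): Middle of the block's upright steel push lug, 67 mm above the bench: 10 mm thick along the fixture's x, 30 mm wide along y, from 32 to 82 mm above the bench. Pinch it from above across its thickness, or push it. The block's top around it is at 32 mm; the idler gear on the block (46 mm across, to 50 mm high) has its axis 62 mm behind the lug. Tips kept above 58 mm clear both gears.
- idler_block (a joint): How far the block is pushed back along the fixture's x (m): 0 = at rest at the front, end stop 0.048. Its spring pushes forward with 4.5 N at 0 plus 150 N/m (10.5 N at 0.040); the pawl adds about 2 N before the click. The click comes at about 0.030 + 0.006 x (knob angle in rad). Let go after that, it springs forward onto the pawl and stays caught.
- tooth_face (a point): Middle of the upright front face of the tooth on the block's left flank, the face the pawl drops in behind; 23 mm above the bench. The tooth stands 7 mm out of the flank, with a ramp on its far side. It moves with the block.
- pawl_nose (a point): Catching side (towards the fixture's +x) of the small brass pawl's nose, at the block's left flank, 23 mm above the bench. The tooth is past when tooth_face lies farther along the fixture's x than this point; their distance along x is the gap the gripper must keep open.
- pawl (a joint): Swing of the pawl (rad): 0 = dropped against the block, about 0.18 when riding on the tooth. A light spring closes it.
- worm: Brass worm, loose bystander, 56 mm long and 31 mm in diameter, lying on the fixture's plate; origin at its underside.
- bevel_pinion: Dull iron bevel pinion, loose bystander, 38 mm across, 28 mm high, standing on the fixture's plate; origin at its underside.
- rack_section: Red plastic gear rack section, loose bystander, 120 x 18 x 19 mm, on the bench; origin at its underside.
- spur_gear: Steel spur gear, loose bystander, 60 mm across, 22 mm high, on the bench; origin at its underside.
- bearing: Steel bearing ring, loose bystander, 42 mm across, 12 mm high, on the bench; origin at its underside.
- screwdriver: Screwdriver, loose bystander, lying on the bench; origin at its underside.

How it is judged:
On the way, in this order (a step that is already met when the one before it is completed fails the run):
1. the pointer is on the long mark, with the idler block still at the front (horizontal distance between pointer_tip and mark below 0.0035 m and value of joint idler_block below 0.01 m), for 0.3 s.
2. the block's tooth is past the pawl, which has dropped in behind it (x of tooth_face in the frame of pawl_nose above 0.002 m and value of joint pawl below 0.06 rad), for 0.2 s.
At the end, for the whole second after the job is handed in: The gripper still holds the idler block back with more than 4 N, the block is at rest (under 10 mm/s), the pawl has dropped (under 0.06 rad) and the tooth's face is at least 2 mm past the pawl's nose, so the pawl carries nothing; the pointer tip is within 3.5 mm of the mark (7 degrees) (all of step 2 and horizontal distance between pointer_tip and mark below 0.0035 m and contact force between the fingers and idler_block above 4 N and velocity of joint idler_block between -0.01 and 0.01 m/s); the arm keeps its last pose, push and grip.
It fails at once if a loose part is shifted by more than 20 mm (distance of any of worm, bevel_pinion, rack_section, spur_gear, bearing, screwdriver from where it was at the start of the episode above 0.02 m).
It also fails if it takes over 46 s, if anything falls off the work surface, if the arm or the gripper's body presses on something with over 40 N, if the wrist force passes 120 N, or if a joint passes its speed limit or range.

ROBOT

A 6-joint arm with a two-finger parallel gripper is mounted at the origin on the work surface. World frame = base frame: x ahead of the robot, y to its left, z up, the work surface at z = 0. Lengths are in m, angles in rad, forces in N, time in s.
With the tool pointing down it reaches from about 0.35 to 0.925 m from the base axis. Payload 6.4 kg.
Tool frame: the origin (TCP) lies at the very end of the fingers, on their centre line; the grasp point (between the pads) lies 19 mm behind it; z points along the fingers, y is the line along which they close (so a half turn about z gives the same grasp; the last joint's range is limited). The gripper opens to 85 mm and grips with 20 to 120 N. Pads are 22 mm wide; open, the fingers measure 114 mm over their backs; the gripper's body (76 mm by 85 mm) begins 54 mm behind the grasp point. The pads swing forward as they close: fully open they stand 13 mm farther back than shut.
Start: joints at [-1.283, 0.245, 1.558, -0, 1.339, -0.174], TCP at [0.29, -0.582, 0.231] pointing down, gripper open.
Joint ranges: [-3.13, 3.13], [-1.02, 2.26], [0.13, 2.54], [-0.95, 4.09], [0.21, 2.88], [-2.74, 2.74]. Speed limits (rad/s): [2.57, 2.57, 3.14, 3.14, 3.14, 3.14].

INTERFACE

Orientations are given as a 3x3 rotation matrix whose columns are the frame's x, y, z axes.
In Python, from bench import env gives the robot as it stands.
- The arm moves only by the tool play_rows, never from a script. Its argument "targets" is one flat list of numbers, 7 for each row, row after row: the shift along the tool's x, y, z in m, then the turn, a rotation vector about the tool's x, y, z in degrees, then the finger opening in m, from 0 to 0.0854. A call has 1 to 20 rows; each row shifts and turns the commanded pose from where the row before left it, along the tool's axes as they then stand; what a row does not reach is not made up. A row lasts 1/12 s, in which the tool goes at most 41.7 mm and 7.16 degrees, less where a joint would pass 70% of its speed; a pose out of reach is approached as far as the arm can. A call with a gripper value outside its range is refused whole. The fingers move at their own pace and stop on an object; "newtons" is the grip in N (left out, the last holds). Time passes only in rows, so rows that do not move let the fingers close. It gives the time, the measured TCP pose, the force, the opening and the grip force at its end, in the units of the state.
- env.get_state(): the state, without advancing time (a new reading comes with each control period).
- env.read_camera(name): name is "scene" or "side" or "wrist"; returns a dict with "color" (400x640x3 uint8, blue, green, red), "fx", "fy", "cx", "cy" (pixels), "k1" (the pictures are not rectified: a ray, as slopes to the right and down, at radius r is drawn at 1 + k1 r^2 times it, then the intrinsics apply), "R" (3x3) and "t" (3): a world point X has camera coordinates R X + t; the wrist camera has in their place "hand_eye" (4x4, takes a point from camera to tool coordinates, whose origin is the TCP and whose axes are the flange's). Camera axes: x right, y down, z forward; pixel columns grow to the right and rows downward; lengths in m; the calibration is good to about 2 mm. A picture is of the moment at which its call begins: read the wrist's pose just before it. There is no depth.
- env.sign_off(): hands the job in; it is judged then, once.
Trained networks look in the newest picture that a camera, given by its name, has taken for a name from the list of things; names that differ only in an ending like _2 or _b are one class to them, and where a whole thing is asked for, a point or a joint stands for the part that bears it (a point fixed in the world has none). Each returns a list of dicts, best first, with "p" (0 to 1); they miss things now and then, are a little off and sometimes report something else, mostly with a low value. They report only what shows in the picture. A call takes as long as a camera call.
- env.trace(camera, label): "mask" (400x640 bool, what is visible of it) and "rect" ([left, top, right, bottom] in pixels, round what is visible of it).
- env.mark_of(camera, label): "uv" ([column, row] in pixels: a listed point, or the origin of a listed thing).
The state is a dict: "time": time; "qpos": joint angles; "joint_velocities": joint speeds; "tau": joint torques, N m; "eef_pos": TCP position; "eef_rot": TCP orientation; "contact_force": force on the tool from outside, world axes, zero at the start; "torque": the same for the moment, N m; "gripper_width": finger opening in m; "grip_force": force on a finger pad.
Only numpy, scipy, OpenCV 4.12 (cv2) and the standard library are available. Lean on these libraries where they do the work, as an engineer would, in place of code of your own. Each camera call takes 0.05 s, during which the arm holds its last target. There are 200 camera calls.

## Working session

There is one attempt and no reset: what is moved stays moved. The work goes in short steps, Python scripts to look and compute and a tool call to move; the robot and the scene stay as the last step left them, time stands still between calls to the robot, and variables do not carry over. Pictures are saved under pics/ and viewed, at most 10 in all, crops included, and the job is handed in when it is done.

Besides the shell and the picture viewer there is one more tool, called as name(argument=value, ...) on one line, values as JSON. play_rows: Moves the arm, as the interface text tells. Its arguments: {"type":"object","properties":{"targets":{"type":"array","items":{"type":"number"}},"newtons":{"type":"number"}},"required":["targets"]}

```bash
mkdir -p pics; cat > h.py <<'E'
import numpy as np, cv2
from bench import env
def cam(n):
    s=env.get_state(); c=env.read_camera(n)
    if n=="wrist":
        T=np.eye(4);T[:3,:3]=np.array(s["eef_rot"]);T[:3,3]=s["eef_pos"]
        M=np.linalg.inv(T@np.array(c["hand_eye"])); c["R"]=M[:3,:3]; c["t"]=M[:3,3]
    c["R"]=np.array(c["R"]);c["t"]=np.array(c["t"])
    return c
def ray(c,uv):
    d=np.array([(uv[0]-c["cx"])/c["fx"],(uv[1]-c["cy"])/c["fy"]]);x=d.copy()
    for _ in range(20): x=d/(1+c["k1"]*(x@x))
    v=c["R"].T@np.array([x[0],x[1],1]); return -c["R"].T@c["t"], v/np.linalg.norm(v)
def atz(c,uv,z):
    o,v=ray(c,uv); return o+v*(z-o[2])/v[2]
def tri(rs):
    A=0;b=0
    for o,v in rs:
        P=np.eye(3)-np.outer(v,v);A=A+P;b=b+P@o
    X=np.linalg.solve(A,b); return X,[round(1e3*np.linalg.norm((np.eye(3)-np.outer(v,v))@(X-o)),1) for o,v in rs]
def proj(c,X):
    p=c["R"]@np.array(X)+c["t"];x=p[:2]/p[2];x=x*(1+c["k1"]*(x@x))
    return np.array([x[0]*c["fx"]+c["cx"],x[1]*c["fy"]+c["cy"]])
Z=dict(knob_grip=.0645,pointer_tip=.0445,mark=.041,lug=.067,tooth_face=.023,pawl_nose=.023)
E
python3 - <<'E'
from h import *
np.set_printoptions(precision=4,suppress=True)
cs={n:cam(n) for n in("scene","side","wrist")}
for n,c in cs.items(): cv2.imwrite(f"pics/a_{n}.png",c["color"])
for l in list(Z)+["fixture","worm","bevel_pinion","rack_section","spur_gear","bearing","screwdriver"]:
    rs=[]
    for n,c in cs.items():
        m=env.mark_of(n,l)
        if m:
            uv=m[0]["uv"]; print(l,n,np.round(uv,1),round(m[0]["p"],2),atz(c,uv,Z.get(l,.0)))
            if m[0]["p"]>.4: rs.append(ray(c,uv))
    if len(rs)>1: print("   tri",*tri(rs))
print(env.get_state())
cv2.imwrite("pics/ab.png",cv2.resize(np.hstack([cs["scene"]["color"],cs["side"]["color"]]),(800,250)))
E
```

```text
knob_grip scene [371.7 198.2] 0.96 [0.6261 0.1399 0.0645]
knob_grip side [320.5 181.4] 0.76 [0.6229 0.1284 0.0645]
   tri [0.6227 0.1397 0.0572] [np.float64(3.5), np.float64(3.5)]
pointer_tip scene [363.8 217.9] 0.79 [0.6513 0.1143 0.0445]
pointer_tip side [323.7 188.4] 0.5 [0.6313 0.1209 0.0445]
   tri [0.6347 0.1253 0.0312] [np.float64(6.1), np.float64(6.1)]
mark side [287.4 213.2] 0.74 [0.5315 0.0449 0.041 ]
lug scene [298.9 177.1] 0.9 [0.5247 0.0268 0.067 ]
lug side [286.7 210.9] 0.74 [0.5301 0.0313 0.067 ]
   tri [0.5303 0.0257 0.0729] [np.float64(0.6), np.float64(0.6)]
tooth_face scene [313.  196.8] 0.73 [0.5444 0.0483 0.023 ]
tooth_face side [293.  214.5] 0.76 [0.5458 0.0542 0.023 ]
   tri [0.5464 0.0488 0.027 ] [np.float64(1.9), np.float64(1.9)]
pawl_nose scene [315.  203.8] 0.48 [0.5645 0.0458 0.023 ]
pawl_nose side [303.1 217.2] 0.48 [0.5714 0.0435 0.023 ]
   tri [0.5705 0.0427 0.0273] [np.float64(2.2), np.float64(2.2)]
fixture scene [323.5 216.9] 0.91 [0.5838 0.0567 0.    ]
fixture side [305.5 221.1] 0.56 [0.5779 0.0483 0.    ]
   tri [ 0.5776  0.0576 -0.009 ] [np.float64(
[... 989 characters left out ...]
 0.    ]
screwdriver side [358.8 161.6] 0.92 [0.7493 0.2609 0.    ]
   tri [0.7481 0.2497 0.0077] [np.float64(2.6), np.float64(2.6)]
{'time': 2.1, 'qpos': array([-1.2831,  0.2451,  1.5578,  0.    ,  1.3387, -0.1741]), 'joint_velocities': array([ 0.0006,  0.0005,  0.0016,  0.0002, -0.0006, -0.0001]), 'tau': array([ -0.0005, -42.9504, -32.6416,  -0.0002,   0.0004,   0.    ]), 'eef_pos': array([ 0.2896, -0.5819,  0.2313]), 'eef_rot': array([[ 0.8952,  0.4456, -0.    ],
       [ 0.4456, -0.8952,  0.    ],
       [ 0.    , -0.    , -1.    ]]), 'contact_force': array([-0.0228,  0.1811,  0.0066]), 'torque': array([ 0.009 , -0.0024, -0.0005]), 'grip_force': 0.0, 'gripper_width': 0.08503326072798954}
```

View pics/a_scene.png

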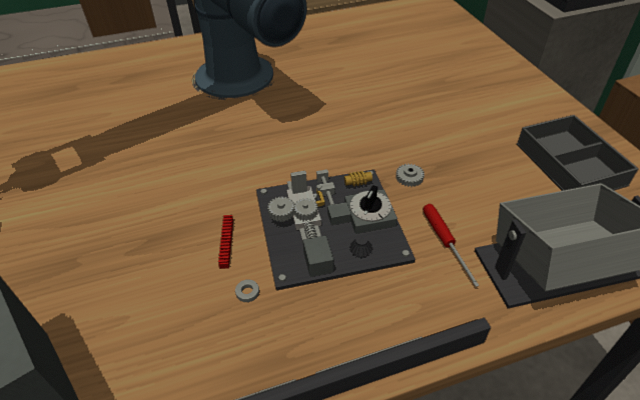

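View pics/a_side.png

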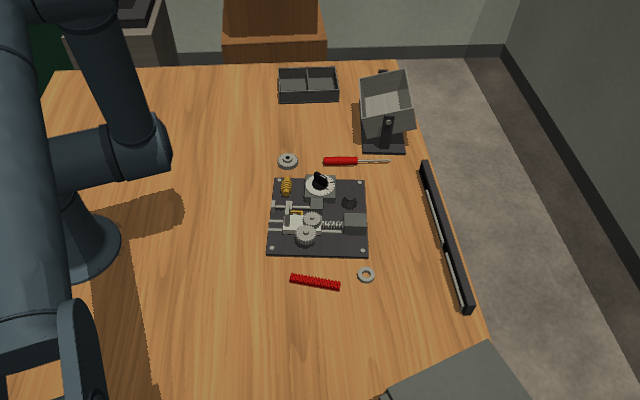

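Both cameras show the fixture with its x axis about 10° clockwise of world x. The lug is near scene (299,177), the knob at (372,198). Next I bring the wrist camera over it.

```bash
python3 - <<'E'
from h import *
np.set_printoptions(precision=3,suppress=True)
c=env.read_camera("wrist");print(np.array(c["hand_eye"]),c["fx"],c["fy"],c["cx"],c["cy"],c["k1"])
E
```

```text
[[ 0.001 -0.947 -0.32   0.083]
 [ 1.     0.001  0.001  0.   ]
 [-0.    -0.32   0.947 -0.142]
 [ 0.     0.     0.     1.   ]] 358.7616791902248 358.7616791902248 324.2059618375857 197.13480955934494 -0.030022980443480347
```

play_rows(targets=[0.0277,-0.0243,0,0,0,0,0.085,0.0277,-0.0243,0,0,0,0,0.085,0.0277,-0.0243,0,0,0,0,0.085,0.0277,-0.0243,0,0,0,0,0.085,0.0277,-0.0243,0,0,0,0,0.085,0.0277,-0.0243,0,0,0,0,0.085,0.0277,-0.0243,0,0,0,0,0.085,0.0277,-0.0243,0,0,0,0,0.085,0.0277,-0.0243,0,0,0,0,0.085,0.0277,-0.0243,0,0,0,0,0.085,0.0277,-0.0243,0,0,0,0,0.085,0.0277,-0.0243,0,0,0,0,0.085,0.0277,-0.0243,0,0,0,0,0.085,0.0277,-0.0243,0,0,0,0,0.085,0.0277,-0.0243,0,0,0,0,0.085,0.0277,-0.0243,0,0,0,0,0.085,0.0277,-0.0243,0,0,0,0,0.085,0.0277,-0.0243,0,0,0,0,0.085,0.0277,-0.0243,0,0,0,0,0.085,0.0277,-0.0243,0,0,0,0,0.085])

```text
time: 3.82
eef_pos: [0.5695, 0.1019, 0.2315]
eef_rot: [[0.895, 0.446, 0.0], [0.446, -0.895, -0.0], [0.0, 0.0, -1.0]]
contact_force: [0.2, 0.0, 0.5]
gripper_width: 0.0849
grip_force: 0.0
```

play_rows(targets=[0,0,0,0,0,-6.7,0.085,0,0,0,0,0,-6.7,0.085,0,0,0,0,0,-6.7,0.085,0,0,0,0,0,-6.7,0.085,0,0,0,0,0,-6.7,0.085,0,0,0,0,0,-6.7,0.085,0,0,0,0,0,-6.7,0.085,0,0,0,0,0,-6.7,0.085,0,0,0,0,0,0,0.085])

```text
time: 4.57
eef_pos: [0.5691, 0.1, 0.2313]
eef_rot: [[0.171, 0.985, 0.0], [0.985, -0.171, -0.0], [0.0, 0.0, -1.0]]
contact_force: [0.1, -0.4, -0.1]
gripper_width: 0.0851
grip_force: 0.0
```

```bash
cat > look.py <<'E'
from h import *
import sys,pickle
np.set_printoptions(precision=4,suppress=True)
tag=sys.argv[1]; ls=sys.argv[2:] or list(Z)
c=cam("wrist"); cv2.imwrite(f"pics/{tag}.png",c["color"])
d={}
for l in ls:
    m=env.mark_of("wrist",l)
    for k in m[:2]: print(l,np.round(k["uv"],1),round(k["p"],2),atz(c,k["uv"],Z.get(l,.012)))
    if m: d[l]=m[0]["uv"]
pickle.dump((c,d),open(f"{tag}.pkl","wb"))
s=env.get_state();print(s["time"],s["eef_pos"],s["eef_rot"],s["qpos"])
E
python3 look.py w1 knob_grip pointer_tip mark lug tooth_face pawl_nose fixture worm bevel_pinion
```

```text
knob_grip [378.  119.5] 0.85 [0.6224 0.139  0.0645]
pointer_tip [401. 134.] 0.59 [0.6441 0.1197 0.0445]
mark [401.6 102.4] 0.69 [0.6482 0.1473 0.041 ]
lug [295.7 254.6] 0.89 [0.529  0.0266 0.067 ]
lug [280.9 115.4] 0.28 [0.5422 0.1566 0.067 ]
tooth_face [305.9 210.1] 0.75 [0.5419 0.0535 0.023 ]
tooth_face [446.3 149.6] 0.16 [0.6908 0.0928 0.023 ]
pawl_nose [330.3 209.6] 0.66 [0.5671 0.0498 0.023 ]
fixture [341.4 197.3] 0.97 [0.5805 0.0574 0.012 ]
worm [278.4 115.7] 0.78 [0.5323 0.1523 0.012 ]
worm [372.6 337.1] 0.67 [ 0.5903 -0.129   0.012 ]
bevel_pinion [447.7 150.7] 0.79 [0.6956 0.0886 0.012 ]
bevel_pinion [305.8 211.1] 0.15 [0.5403 0.0484 0.012 ]
5.0667 [0.5691 0.1    0.2313] [[ 0.1731  0.9849  0.    ]
 [ 0.9849 -0.1731 -0.    ]
 [-0.      0.     -1.    ]] [-0.0222  0.0777  1.7462 -0.      1.3177  0.1518]
```

View pics/w1.png

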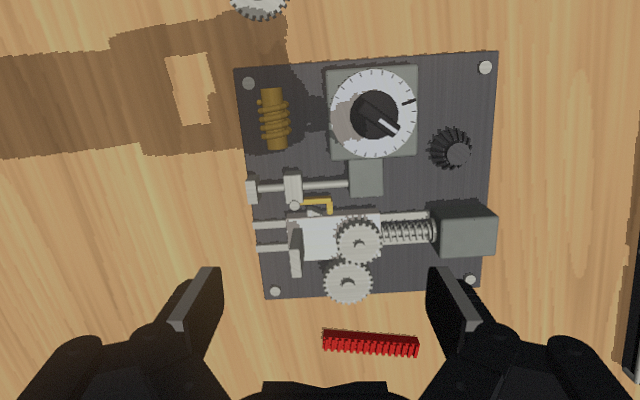

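Wrist picture: dial centre about (374,113), long mark at (409,102), white pointer at (398,131), lug at (296,254), pawl at (330,207). The pointer sits about 59° clockwise of the mark. I'll go above the knob with tool x along the pointer.

play_rows(targets=[0.0159,0.0152,0.02,0,0,0,0.045,0.0159,0.0152,0.02,0,0,0,0.045,0.0158,0.0153,0.02,0,0,0,0.045,0,0,0,0,0,7.15,0.045,0,0,0,0,0,7.15,0.045,0,0,0,0,0,7.15,0.045,0,0,0,0,0,7.15,0.045,0,0,0,0,0,7.15,0.045,0,0,0,0,0,7.15,0.045,0,0,0,0,0,7.15,0.045,0,0,0,0,0,7.15,0.045,0,0,0,0,0,7.15,0.045,0,0,0,0,0,7.15,0.045,0,0,0,0,0,7.15,0.045,0,0,0,0,0,7.15,0.045,0,0,0,0,0,7.15,0.045,0,0,0,0,0,7.15,0.045,0,0,0,0,0,7.15,0.045,0,0,0,0,0,7.15,0.045,0,0,0,0,0,7.15,0.045])

```text
time: 6.73
eef_pos: [0.6223, 0.139, 0.1713]
eef_rot: [[0.745, -0.667, -0.0], [-0.667, -0.745, -0.0], [0.0, 0.0, -1.0]]
contact_force: [0.0, 0.2, 0.5]
gripper_width: 0.045
grip_force: 0.0
```

play_rows(targets=[0,0,0,0,0,0,0.045,0,0,0,0,0,0,0.045])

```text
time: 6.9
eef_pos: [0.6223, 0.139, 0.1713]
eef_rot: [[0.751, -0.66, -0.0], [-0.66, -0.751, -0.0], [-0.0, 0.0, -1.0]]
contact_force: [0.2, -0.9, -0.3]
gripper_width: 0.0449
grip_force: 0.0
```

```bash
python3 look.py w2; python3 - <<'E'
from h import *
import pickle
a=pickle.load(open("w1.pkl","rb"));b=pickle.load(open("w2.pkl","rb"))
for l in Z:
    rs=[ray(c,d[l]) for c,d in (a,b) if l in d]
    if len(rs)>1: print(l,*tri(rs))
c=a[0]
P=[atz(c,p,.013) for p in((249,83),(486,67),(275,291),(471,279))]
for i,j in((0,1),(2,3)): d=P[j]-P[i];print(np.degrees(np.arctan2(d[1],d[0])),np.linalg.norm(d))
for i,j in((2,0),(3,1)): d=P[j]-P[i];print(np.degrees(np.arctan2(d[1],d[0]))-90,np.linalg.norm(d))
E
```

```text
knob_grip [321.6 199.1] 0.71 [0.6212 0.1424 0.0645]
pointer_tip [326.2 155.1] 0.78 [0.6404 0.121  0.0445]
mark [291.  166.8] 0.86 [0.651  0.1482 0.041 ]
mark [281.8 311.5] 0.39 [0.5586 0.2458 0.041 ]
lug [523.  188.6] 0.83 [0.5315 0.0266 0.067 ]
tooth_face [466.  181.3] 0.76 [0.5421 0.0498 0.023 ]
pawl_nose [448.1 156.2] 0.7 [0.5699 0.0488 0.023 ]
7.25 [0.6223 0.139  0.1713] [[ 0.7495 -0.662  -0.    ]
 [-0.662  -0.7495 -0.    ]
 [-0.      0.     -1.    ]] [ 0.0422  0.2737  1.6372 -0.      1.2306  2.3365]
knob_grip [0.62217518 0.14043331 0.07051188] [np.float64(0.8), np.float64(0.8)]
pointer_tip [0.64216082 0.12056333 0.05196386] [np.float64(0.8), np.float64(0.8)]
mark [0.6497187  0.14792814 0.03830457] [np.float64(1.3), np.float64(1.3)]
lug [0.52864046 0.02525107 0.06316606] [np.float64(0.6), np.float64(0.6)]
tooth_face [0.54046557 0.05031992 0.0177364 ] [np.float64(1.4), np.float64(1.4)]
pawl_nose [0.56701554 0.04765581 0.01643827] [np.float64(0.4), np.float64(0.4)]
-5.967927095716604 0.22709823251041003
-5.882831482939728 0.2279788810429405
-6.11745085028879 0.23199718348238266
-5.899921702433545 0.2316579628628723
```

View pics/w2.png

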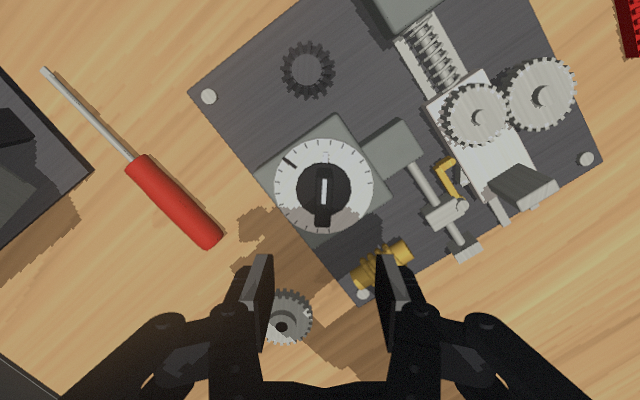

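```bash
python3 - <<'E'
from h import *
import pickle
np.set_printoptions(precision=4,suppress=True)
a=pickle.load(open("w1.pkl","rb"))[0];b=pickle.load(open("w2.pkl","rb"))[0]
P=[atz(a,p,.013) for p in((249,83),(486,67),(275,291),(471,279))]
y=np.radians(-5.96);R=np.array([[np.cos(y),-np.sin(y)],[np.sin(y),np.cos(y)]])
C=np.mean(P,0)[:2]; F=C-R@[.0275,.010]; K=F+R@[.03,.09]
print("C",C,"F",F,"knob",K, "screw",P[1], atz(b,(209,96),.013),P[3],atz(b,(586,159),.013))
for c,m,p,n in((a,(409,102),(398,131),"a"),(b,(288,160),(325,155),"b")):
    for k in (K,np.array([.622,.1395])):
        M=atz(c,m,.041)[:2]-k;T=atz(c,p,.0445)[:2]-k
        print(n,[ (round(float(np.degrees(np.arctan2(v[1],v[0]))),1),round(float(np.linalg.norm(v)),4)) for v in (M,T)])
cr=np.hstack([cv2.resize(c["color"][v-50:v+50,u-50:u+50],(400,400),interpolation=cv2.INTER_CUBIC) for c,u,v in((a,374,113),(b,323,186))])
cv2.imwrite("pics/crop1.png",cr)
E
```

```text
C [0.6118 0.0604] F [0.5834 0.0533] knob [0.6226 0.1397] screw [0.7369 0.1639 0.013 ] [0.7347 0.1646 0.013 ] [ 0.7131 -0.0665  0.013 ] [ 0.4845 -0.0422  0.013 ]
a [(12.0, 0.0329), (-41.5, 0.0254)]
a [(12.1, 0.0336), (-40.2, 0.0257)]
b [(11.0, 0.0345), (-44.4, 0.0258)]
b [(11.1, 0.0351), (-43.1, 0.0261)]
```

View pics/crop1.png

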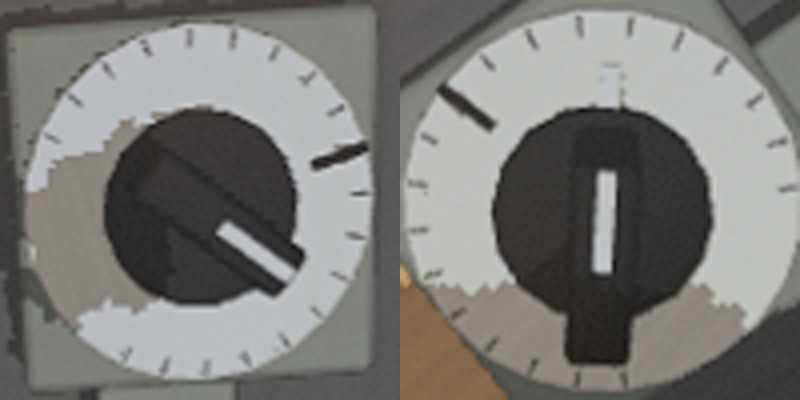

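```bash
python3 - <<'E'
from h import *
import pickle
a=pickle.load(open("w1.pkl","rb"))[0];b=pickle.load(open("w2.pkl","rb"))[0]
for n,c,p,q,z in(("stripe",a,(379,120),(397.7,132.5),.0775),("stripe",b,(323.5,204),(324.5,179),.0775),("mark",a,(402.2,103.7),(416,99.7),.041),("mark",b,(295.5,167.7),(283.5,158.5),.041)):
    P=atz(c,p,z)[:2];Q=atz(c,q,z)[:2];d=Q-P;K=np.array([.6223,.1396])
    print(n,P,Q,np.degrees(np.arctan2(d[1],d[0])),[np.degrees(np.arctan2(*(x-K)[::-1])) for x in(P,Q)])
E
```

```text
stripe [0.62146251 0.1402556 ] [0.63539985 0.1275902 ] -42.26263062452208 [np.float64(141.94566150201294), np.float64(-42.51425561164246)]
stripe [0.62094032 0.14079989] [0.63410635 0.12831932] -43.46902738977094 [np.float64(138.57224541932575), np.float64(-43.69567062546833)]
mark [0.64864289 0.14609119] [0.66128677 0.14751146] 6.40908600730241 [np.float64(13.842575323086692), np.float64(11.471088221743788)]
mark [0.64813696 0.14606683] [0.65964643 0.14808108] 9.926692026513479 [np.float64(14.05208569114008), np.float64(12.794427250164308)]
```

play_rows(targets=[-0.0007,-0.0008,0.024,0,0,1.5,0.045,0,0,0.024,0,0,0,0.045,0,0,0.024,0,0,0,0.045,0,0,0.024,0,0,0,0.045,0,0,0.016,0,0,0,0.045,0,0,0.008,0,0,0,0.045,0,0,0,0,0,0,0.045,0,0,0,0,0,0,0.0,0,0,0,0,0,0,0.0,0,0,0,0,0,0,0.0,0,0,0,0,0,0,0.0,0,0,0,0,0,0,0.0,0,0,0,0,0,0,0.0], newtons=30)

```text
time: 8.33
eef_pos: [0.6232, 0.1395, 0.0533]
eef_rot: [[0.732, -0.682, 0.002], [-0.682, -0.732, -0.001], [0.002, -0.0, -1.0]]
contact_force: [-2.7, -3.8, 6.3]
gripper_width: 0.0113
grip_force: 34.0
```

play_rows(targets=[0,0,0,0,0,-5,0.0,0,0,0,0,0,-5,0.0,0,0,0,0,0,-5,0.0,0,0,0,0,0,-5,0.0,0,0,0,0,0,-5,0.0,0,0,0,0,0,-5,0.0,0,0,0,0,0,-5,0.0,0,0,0,0,0,-5,0.0,0,0,0,0,0,-5,0.0,0,0,0,0,0,-5,0.0,0,0,0,0,0,-4,0.0,0,0,0,0,0,0,0.0,0,0,0,0,0,0,0.0])

```text
time: 9.42
eef_pos: [0.6236, 0.1413, 0.0533]
eef_rot: [[0.982, 0.189, 0.004], [0.189, -0.982, 0.002], [0.004, -0.002, -1.0]]
contact_force: [0.3, 5.6, 6.4]
gripper_width: 0.0114
grip_force: 34.0
```

```bash
python3 look.py w3 pointer_tip mark knob_grip; python3 - <<'E'
import cv2
c=cv2.imread("pics/w3.png")[30:280,170:470]; cv2.imwrite("pics/crop3.png",cv2.resize(c,(720,600),interpolation=cv2.INTER_CUBIC))
E
```

```text
pointer_tip [323.4 204.9] 0.74 [0.651  0.1469 0.0445]
mark [322.9 201. ] 0.67 [0.6516 0.1472 0.041 ]
knob_grip [323.5 287.5] 0.68 [0.6217 0.1411 0.0645]
9.6167 [0.6236 0.1414 0.0533] [[ 0.982   0.1889  0.0035]
 [ 0.1889 -0.982   0.0023]
 [ 0.0039 -0.0016 -1.    ]] [0.045  0.4269 1.6816 0.0025 1.0295 1.4245]
```

View pics/crop3.png

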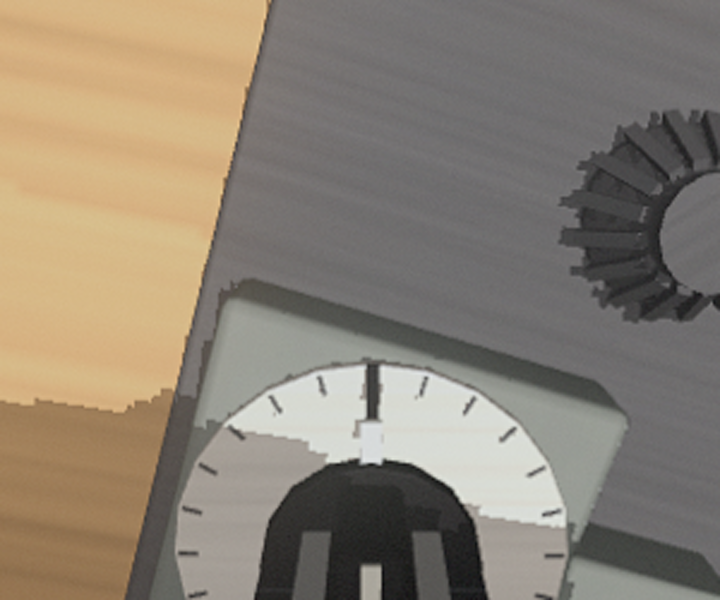

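The crop shows the white pointer tip at (371,440) directly under the long mark at (372,390), so the dial is set. Releasing and lifting straight up.

play_rows(targets=[0,0,0,0,0,0,0.0,0,0,0,0,0,0,0.03,0,0,0,0,0,0,0.045,0,0,0,0,0,0,0.045,0,0,0,0,0,0,0.045,0,0,-0.015,0,0,0,0.045,0,0,-0.03,0,0,0,0.045,0,0,-0.03,0,0,0,0.045,0,0,-0.025,0,0,0,0.045,0,0,0,0,0,0,0.045,0,0,0,0,0,0,0.045])

```text
time: 10.53
eef_pos: [0.6238, 0.14, 0.1545]
eef_rot: [[0.982, 0.191, 0.005], [0.191, -0.982, 0.0], [0.005, 0.001, -1.0]]
contact_force: [0.3, 0.4, -0.8]
gripper_width: 0.0449
grip_force: 0.0
```

```bash
python3 look.py w4 ; python3 - <<'E'
import cv2
c=cv2.imread("pics/w4.png")[100:320,200:480]; cv2.imwrite("pics/crop4.png",cv2.resize(c,(700,550),interpolation=cv2.INTER_CUBIC))
E
```

```text
knob_grip [324.1 205.9] 0.77 [0.622  0.1395 0.0645]
pointer_tip [324.4 158.5] 0.94 [0.6504 0.1448 0.0445]
mark [322.2 152.9] 0.61 [0.6534 0.147  0.041 ]
lug [605.3 270.4] 0.58 [ 0.6127 -0.0749  0.067 ]
tooth_face [404.6 289.2] 0.98 [0.5442 0.0518 0.023 ]
pawl_nose [419.9 257.7] 0.57 [0.5768 0.0471 0.023 ]
10.8833 [0.6216 0.14   0.15  ] [[ 0.9816  0.1909 -0.0023]
 [ 0.1909 -0.9816 -0.0001]
 [-0.0023 -0.0003 -1.    ]] [ 0.0439  0.2975  1.6497 -0.      1.1967  1.4226]
```

View pics/crop4.png

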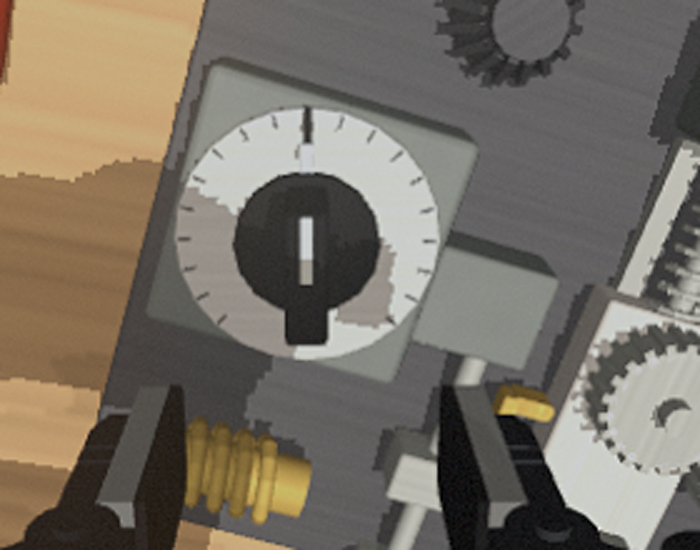

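The crop confirms the pointer stayed on the mark after release: tip (306,160), mark (307,125). On to the lug.

play_rows(targets=[-0.02805,0.02358,0,0,0,0,0.045,-0.02805,0.02358,0,0,0,0,0.045,-0.02805,0.02358,0,0,0,0,0.045,-0.02805,0.02358,0,0,0,0,0.045,0,0,0,0,0,-6.64,0.045,0,0,0,0,0,-6.64,0.045,0,0,0,0,0,-6.64,0.045,0,0,0,0,0,-6.64,0.045,0,0,0,0,0,-6.64,0.045,0,0,0,0,0,-6.64,0.045,0,0,0,0,0,-6.64,0.045,0,0,0,0,0,-6.64,0.045,0,0,0,0,0,-6.64,0.045,0,0,0,0,0,-6.64,0.045,0,0,0,0,0,-6.64,0.045,0,0,0,0,0,0,0.045,0,0,0,0,0,0,0.045])

```text
time: 12.3
eef_pos: [0.5299, 0.0261, 0.1509]
eef_rot: [[0.107, 0.994, -0.001], [0.994, -0.107, 0.0], [0.0, -0.001, -1.0]]
contact_force: [-0.4, -0.3, 0.1]
gripper_width: 0.0447
grip_force: 0.0
```

```bash
python3 look.py w5; python3 - <<'E'
from h import *
import pickle
D=[pickle.load(open(f"w{i}.pkl","rb")) for i in(1,2,5)]
for l in("lug","tooth_face","pawl_nose"):
    rs=[ray(c,d[l]) for c,d in D if l in d]
    print(l,*tri(rs))
E
```

```text
knob_grip [462.9   3.3] 0.75 [0.6224 0.1398 0.0645]
pointer_tip [384.6 138.3] 0.61 [0.5761 0.0629 0.0445]
lug [323.3 209.2] 0.96 [0.5292 0.0236 0.067 ]
lug [524.7 309.9] 0.32 [ 0.6717 -0.0733  0.067 ]
tooth_face [334.2 151.9] 0.58 [0.5405 0.0526 0.023 ]
pawl_nose [381.5 154.6] 0.79 [0.5763 0.0468 0.023 ]
12.65 [0.5302 0.0261 0.1513] [[ 0.1043  0.9945 -0.    ]
 [ 0.9945 -0.1043 -0.    ]
 [-0.     -0.     -1.    ]] [-0.1646  0.0555  1.9247 -0.      1.1614 -0.0601]
lug [0.52892417 0.02449889 0.06394766] [np.float64(0.7), np.float64(1.4), np.float64(1.9)]
tooth_face [0.54056402 0.05079721 0.01799623] [np.float64(1.1), np.float64(1.8), np.float64(0.8)]
pawl_nose [0.5717209  0.05011857 0.03004393] [np.float64(4.8), np.float64(1.0), np.float64(3.9)]
```

View pics/w5.png

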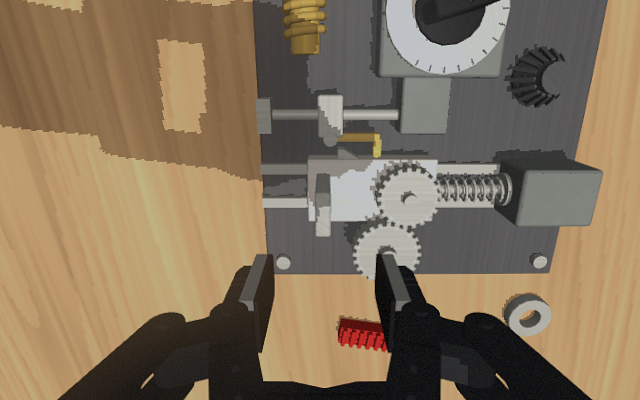

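The picture shows the lug at (323,206), almost in line with the fingers, and the path down is clear. Descending and pinching.

play_rows(targets=[-0.0015,-0.001,0.02,0,0,0,0.045,0,0,0.025,0,0,0,0.045,0,0,0.02,0,0,0,0.045,0,0,0.015,0,0,0,0.045,0,0,0.01,0,0,0,0.045,0,0,0,0,0,0,0.045,0,0,0,0,0,0,0.0,0,0,0,0,0,0,0.0,0,0,0,0,0,0,0.0,0,0,0,0,0,0,0.0,0,0,0,0,0,0,0.0,0,0,0,0,0,0,0.0], newtons=60)

```text
time: 13.65
eef_pos: [0.5294, 0.0246, 0.0628]
eef_rot: [[0.104, 0.995, 0.0], [0.995, -0.104, -0.0], [-0.0, 0.0, -1.0]]
contact_force: [-4.0, 0.7, 6.5]
gripper_width: 0.008
grip_force: 59.9
```

play_rows(targets=[0,0.003,0,0,0,0,0.0,0,0.003,0,0,0,0,0.0,0,0.003,0,0,0,0,0.0,0,0.003,0,0,0,0,0.0,0,0.003,0,0,0,0,0.0,0,0.003,0,0,0,0,0.0,0,0.003,0,0,0,0,0.0,0,0.003,0,0,0,0,0.0,0,0,0,0,0,0,0.0,0,0,0,0,0,0,0.0])

```text
time: 14.48
eef_pos: [0.5523, 0.0222, 0.0628]
eef_rot: [[0.103, 0.995, -0.002], [0.995, -0.103, -0.0], [-0.0, -0.002, -1.0]]
contact_force: [-7.4, 0.9, 9.6]
gripper_width: 0.0086
grip_force: 60.3
```

```bash
python3 look.py w6 lug tooth_face pawl_nose
```

```text
lug [325.4 272.9] 0.9 [0.5531 0.0229 0.067 ]
tooth_face [347.  184.7] 0.95 [0.5673 0.0486 0.023 ]
pawl_nose [362.5 173.3] 0.88 [0.5759 0.054  0.023 ]
14.6833 [0.5523 0.0222 0.0628] [[ 0.1035  0.9946 -0.0021]
 [ 0.9946 -0.1035 -0.0002]
 [-0.0004 -0.0021 -1.    ]] [-0.1648  0.2403  1.9042 -0.0006  0.9992 -0.0607]
```

play_rows(targets=[0,0.0025,0,0,0,0,0.0,0,0.0025,0,0,0,0,0.0,0,0.0025,0,0,0,0,0.0,0,0.0025,0,0,0,0,0.0,0,0.0025,0,0,0,0,0.0,0,0.0025,0,0,0,0,0.0,0,0,0,0,0,0,0.0,0,0,0,0,0,0,0.0,0,0,0,0,0,0,0.0,0,0,0,0,0,0,0.0])

```text
time: 15.52
eef_pos: [0.5667, 0.0207, 0.0628]
eef_rot: [[0.103, 0.995, -0.003], [0.995, -0.103, -0.0], [-0.0, -0.003, -1.0]]
contact_force: [-9.7, 0.6, 9.1]
gripper_width: 0.0084
grip_force: 60.5
```

```bash
python3 look.py w7 lug tooth_face pawl_nose; python3 - <<'E'
from h import *
s=cam("scene");c=s["color"][150:240,250:410];d=cam("side")["color"][165:265,260:380]
w=cv2.imread("pics/w7.png")[40:340,200:600]
for n in("scene","side"):
    cc=cam(n)
    for l in("tooth_face","pawl_nose","pointer_tip","mark"):
        for m in env.mark_of(n,l)[:1]: print(n,l,m["p"],atz(cc,m["uv"],Z[l]))
cv2.imwrite("pics/v7.png",cv2.resize(w,(800,600),interpolation=cv2.INTER_CUBIC))
E
```

```text
lug [320.8 275.4] 0.7 [0.5654 0.0204 0.067 ]
tooth_face [343.9 181.7] 0.88 [0.5801 0.049  0.023 ]
tooth_face [342.9 159.2] 0.52 [0.5807 0.0611 0.023 ]
pawl_nose [334.1 183.6] 0.82 [0.5749 0.0485 0.023 ]
15.7167 [0.5667 0.0207 0.0628] [[ 0.1033  0.9946 -0.0035]
 [ 0.9946 -0.1033 -0.0001]
 [-0.0005 -0.0034 -1.    ]] [-0.1631  0.2707  1.8665 -0.0008  1.0079 -0.0591]
scene tooth_face 0.56 [0.57583508 0.04767025 0.023     ]
scene pawl_nose 0.45 [0.5688091 0.0429028 0.023    ]
scene pointer_tip 0.98 [0.65306488 0.14257548 0.0445    ]
scene mark 0.97 [0.65215908 0.14962128 0.041     ]
side tooth_face 0.85 [0.58353056 0.04570107 0.023     ]
side pointer_tip 0.48 [0.64625273 0.14226289 0.0445    ]
side mark 0.53 [0.65262955 0.14214718 0.041     ]
```

View pics/v7.png

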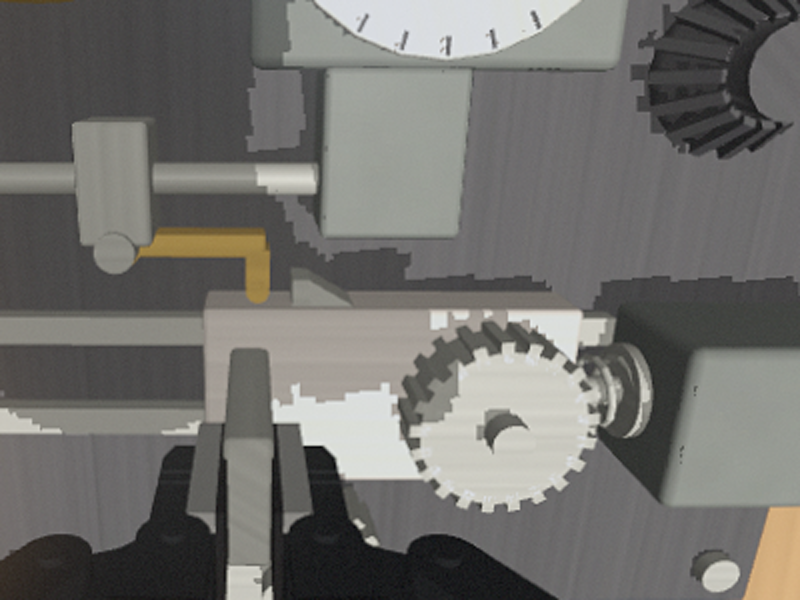

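The picture shows the pawl dropped against the flank, its nose edge at (270,285), and the tooth face at (292,285). That is about 5 mm of open gap, with the gripper carrying about 10 N. Handing in.

```bash
python3 -c "
from bench import env
print(env.sign_off())"
```

```text
the job is handed in; nothing more can be done
None
```

I handed the job in at about 16 s, with no verdict returned: the dial is on its long mark, the pawl has clicked in, and the gripper holds the block about 5 mm past it against roughly 10 N. I moved no loose parts that I know of.

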